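# Latch the snack locker

### The job

Shut the clear snack locker: holding the latch bar by its red knob, lift it over the front lip of the yellow catch as you swing the gate shut, until you feel it touch the catch's back wall. Let the bar drop into the slot behind the lip and let go, so that the latch alone holds the sprung gate. The catch is brittle, so press the bar on it only lightly (under 15 N), and leave the lunchbox and everything else on the counter where they are.

Things in the scene. Friction and masses are not known exactly. Their poses are not given: they have to be found in the camera images.
- locker: Clear roofed plastic snack locker with aluminium frame, fixed to the counter, 190 deep x 260 wide x 150 mm high, an orange lunchbox inside. Origin on the counter under the middle of its doorway; x points level out of the doorway (the way the gate opens), y along the doorway from the hinge edge to the catch edge, z up. The yellow catch stands on a post beside the doorway, at y = 140 to 160 mm.
- catch_place (a point): Nominal middle of the yellow catch's slot (locker x 10, y 150, z 107 mm), axes as locker. Slot open at top, 12 mm wide along x; back wall (-x side) top at z 161 mm; front lip (+x side) 12 mm thick, top at z 121 mm, square-faced, no ramp. The catch is screwed on in long holes: it really sits up to 20 mm farther in or out along x than this point; that is not measured, feel for it. It is rigid.
- gate (a joint): Gate angle about its upright hinge: 0 = nominally shut, bar in line with catch_place; positive = opened outward (limit 1.0); goes 0.13 past shut; only the catch stops it. Latched it stands at -0.085 to 0.085. 230 wide, 143 mm high, 0.35 to 0.7 kg. Friction hinge and a weak spring that pushes it open (about 1.5 N at the knob when shut). Starts 0.35 to 0.6 open and stays until moved.
- gate_hinge (a point): Point on the gate's upright hinge line, 115 mm above the counter (at locker x = 0, y = -120 mm). Its axes turn with the gate: x points out of the gate's outer face, y along the gate from the hinge to the free edge, z up.
- latch (a joint): Angle of the latch bar about its pivot on the gate: 0 = level on its own stop (and so when down in the catch, whose slot is deep enough), positive = free end raised, limit 0.6. It falls by its own weight when let go. Above 0.10 it clears the lip; at 0.22 its free end still meets the catch's back wall; above 0.3 it would pass over that wall.
- bar_pivot (a point): Pivot of the latch bar on the gate's outer face, 115 mm above the counter; from gate_hinge it lies at x = 10, y = 100 mm in the gate's axes. The pivot axis is the gate's x. Axes as gate_hinge.
- bar: Latch bar, dark steel, 8 mm thick (along x), 16 mm high, reaching along y from 15 mm behind its pivot to 190 mm beyond it, on the upper part of the gate; 0.1 to 0.17 kg. Origin at the pivot; x out of the gate's face, y along the bar to its free end, z up across it. Its underside is 107 mm above the counter when it is down.
- knob (a point): Middle of the red knob, a round peg 15 mm in diameter sticking out 38 mm from the bar's outer face along the bar's x, 75 mm along the bar from its pivot; this point is 24 mm from the bar's middle plane (24 mm along x, 75 mm along y, 0 in z of bar). Free space at both sides and above; best pinched from above with the fingers closing along the bar's y. Axes as bar.
- bar_tip (a point): Point on the bar's middle line 170 mm beyond its pivot, the part that drops into the catch. Axes as bar.
- lunchbox: Closed orange lunchbox, 113 x 178 x 60 mm, lying inside the locker; bystander. Origin at the centre of its underside.
- milk_jug: Glass milk jug, 125 mm high, 88 mm in diameter with a handle; bystander. Origin under its centre.
- bowl: Blue melamine bowl, 160 mm in diameter, 65 mm high, the yellow bowl nested in it; bystander. Origin under its centre.
- small_bowl: Yellow melamine bowl, 116 mm in diameter, 50 mm high, in the blue one; bystander. Origin under its centre.
- reamer: Wooden citrus reamer, 152 mm long, lying; bystander. Origin at about its middle on the counter.
- mug: White mug, 82 mm in diameter, 95 mm high; bystander. Origin under its centre.
- bean_jar: Amber glass jar with a wooden cap, 84 mm in diameter, 150 mm high; bystander. Origin under its centre.

How it is judged:
By the outcome, as a careful person would: the job done as asked, in the order asked, and still so for the second after the job is handed in, with the robot touching nothing.
It also fails if it takes over 48 s, if anything falls off the work surface, if the arm or the gripper's body presses on something with over 40 N, if the wrist force passes 120 N, or if a joint passes its speed limit or range.

### The arm

A 7-joint arm with a two-finger parallel gripper is mounted at the origin on the work surface. World frame = base frame: x ahead of the robot, y to its left, z up, the work surface at z = 0. Lengths are in m, angles in degrees, forces in N, time in s.
With the tool pointing down it reaches from about 0.4 to 0.75 m from the base axis. Payload 19.5 kg.
Tool frame: the origin (TCP) lies at the very end of the fingers, on their centre line; the grasp point (between the pads) lies 19 mm behind it; z points along the fingers, y is the line along which they close (so a half turn about z gives the same grasp; the last joint's range is limited). The gripper opens to 85 mm and grips with 20 to 120 N. Pads are 22 mm wide; open, the fingers measure 114 mm over their backs; the gripper's body (76 mm by 85 mm) begins 54 mm behind the grasp point. The pads swing forward as they close: fully open they stand 13 mm farther back than shut.
Start: joints at [-67.821, 40.479, -1.581, 85.061, 1.261, 54.483, -4.326], TCP at [0.239, 0.523, 0.231] pointing down, gripper open.
Joint ranges: [-155.06, 155.06], [-18.47, 123.98], [-90, 86.84], [0, 140.48], [-83.41, 263.41], [0, 116], [-161.91, 161.91]. Speed limits (degrees/s): [108.29, 108.29, 147.25, 147.25, 172.46, 172.46, 172.46].

### API

Orientations are given as a 3x3 rotation matrix whose columns are the frame's x, y, z axes.
In Python, from bench import telemetry, eyes, robot, models gives the robot as it stands.
- The arm moves only by the shell command python3 -m creep 'ROWS' [OPENING] [FORCE]. ROWS is JSON, a list of rows, each a list of 4 numbers: the shift along the tool's x, y, z in mm, then the turn about the tool's z in rad. In form: [[tx, ty, tz, twist], ...]. A call has 1 to 20 rows; each row is the pose to reach, as a shift and turn from the pose commanded when the call began, along the tool's axes at that moment; what a row does not reach only later rows make up. A row lasts 1/10 s, in which the tool goes at most 50 mm and 8.59 degrees, less where a joint would pass 70% of its speed; a pose out of reach is approached as far as the arm can. A call with a gripper value outside its range is refused whole. OPENING is the closure, from 0 (fully open) to 1 (shut), set as the call begins (- or left out, the last holds). The fingers move at their own pace and stop on an object; FORCE is the grip in N (left out, the last holds). Time passes only in rows, so rows that repeat a pose let the fingers close. It gives the time, the measured TCP pose, the force, the opening and the grip force at its end, in the units of the state.
- telemetry.read_state(): the state, without advancing time (a new reading comes with each control period).
- eyes.capture(name): name is "scene" or "top" or "wrist"; returns a dict with "image" (420x560x3 uint8, red, green, blue), "K" (3x3 intrinsics, pixels), "world_to_cam" (4x4, takes a point from world to camera coordinates); the wrist camera has in their place "T_tool_cam" (4x4, takes a point from camera to tool coordinates, whose origin is the TCP and whose axes are the flange's). Camera axes: x right, y down, z forward; pixel columns grow to the right and rows downward; lengths in m; the calibration is good to about 2 mm. A picture is of the moment at which its call begins: read the wrist's pose just before it. There is no depth.
- robot.job_done(): hands the job in; it is judged then, once.
Trained networks look in a picture, given as the dict that the camera call returned (one of the last four; its "shot" number tells which), for a name from the list of things; names that differ only in an ending like _2 or _b are one class to them, and where a whole thing is asked for, a point or a joint stands for the part that bears it (a point fixed in the world has none). Each returns a list of dicts, best first, with "score" (0 to 1); they miss things now and then, are a little off and sometimes report something else, mostly with a low value. They report only what shows in the picture. A call takes as long as a camera call.
- models.trace(picture, name): "mask" (420x560 bool, what is visible of it) and "uv" ([column, row] in pixels, amid what is visible of it).
The state is a dict: "time": time; "q": joint angles; "joint_velocities": joint speeds; "tau": joint torques, N m; "tool_pos": TCP position; "ee_rot": TCP orientation; "contact_force": force on the tool from outside, world axes, zero at the start; "wrist_torque": the same for the moment, N m; "gripper_width": finger opening in m; "grip_force": force on a finger pad.
Only numpy, scipy, OpenCV 4.12 (cv2) and the standard library are available. Lean on these libraries where they do the work, as an engineer would, in place of code of your own. Each camera call takes 0.05 s, during which the arm holds its last target. There are 200 camera calls.

## Working session

There is one attempt and no reset: what is moved stays moved. The work goes in short steps, Python scripts to look and compute and a shell command to move; the robot and the scene stay as the last step left them, time stands still between calls to the robot, and variables do not carry over. Pictures are saved under pics/ and viewed, at most 12 in all, crops included, and the job is handed in when it is done.

```bash
mkdir -p pics; cat > h.py <<'E'
import numpy as np, cv2
from bench import telemetry, eyes, robot, models
def save(p,n): cv2.imwrite('pics/'+n,p['image'][:,:,::-1])
E
python3 - <<'E'
from h import *
np.set_printoptions(precision=4,suppress=True)
s=telemetry.read_state();print(s['time'],s['tool_pos'],s['ee_rot'],s['contact_force'],s['gripper_width'])
ims=[]
for n in ['scene','top']:
    p=eyes.capture(n);ims.append(p['image']);print(n,p['K'],p['world_to_cam'])
    for k in ['knob','bar','gate','locker','catch_place','lunchbox','milk_jug','bean_jar','mug','bowl']:
        try:
            r=models.trace(p,k)
            print(k,[(round(d['score'],2),d['uv'],int(d['mask'].sum())) for d in r[:2]])
        except Exception as e: print(k,e)
cv2.imwrite('pics/a.png',ims[0][:,:,::-1]);cv2.imwrite('pics/b.png',ims[1][:,:,::-1])
E
```

```text
0.0 [0.239  0.5227 0.2309] [[-0.9095  0.4158 -0.0004]
 [ 0.4158  0.9095 -0.0009]
 [-0.     -0.001  -1.    ]] [-0.0163 -1.2392 -0.1252] 0.08529749546081769
scene [[537.7356   0.     278.9727]
 [  0.     537.7356 210.8866]
 [  0.       0.       1.    ]] [[ 0.4637  0.8858  0.0155 -0.214 ]
 [ 0.5998 -0.3011 -0.7414 -0.2646]
 [-0.6521  0.3531 -0.6709  2.1689]
 [ 0.      0.      0.      1.    ]]
knob [(0.86, [315.4, 209.8], 387)]
bar [(0.52, [156.1, 276.3], 979), (0.35, [278.4, 199.8], 331)]
gate [(0.69, [294.5, 216.8], 2413)]
locker [(0.76, [277.2, 190.8], 6813), (0.24, [280.8, 197.6], 309)]
catch_place [(0.58, [279.6, 189.0], 6856)]
lunchbox [(0.74, [281.8, 199.1], 291)]
milk_jug [(0.7, [405.1, 201.9], 902), (0.18, [316.9, 213.6], 359)]
bean_jar [(0.81, [145.8, 216.6], 1233), (0.49, [153.0, 260.8], 903)]
mug []
bowl [(0.94, [151.3, 262.0], 937)]
top [[525.9463   0.     282.5954]
 [  0.     525.9463 210.0828]
 [  0.       0.       1.    ]] [[-0.0112 -0.9999  0.0057 -0.0178]
 [-0.9941  0.0105 -0.1081  0.5339]
 [ 0.1081 -0.0069 -0.9941  1.6252]
 [ 0.      0.      0.      1.    ]]
knob [(0.64, [261.8, 180.6], 261), (0.39, [424.6, 189.1], 1060)]
bar [(0.62, [259.9, 175.4], 246), (0.56, [263.4, 179.4], 273)]
gate [(0.74, [267.9, 193.7], 888)]
locker [(0.75, [269.4, 245.0], 6762)]
catch_place [(0.63, [269.5, 243.8], 6779)]
lunchbox []
milk_jug [(0.58, [151.0, 172.3], 941), (0.53, [263.3, 177.3], 301)]
bean_jar [(0.91, [418.8, 262.7], 869)]
mug [(0.57, [122.9, 237.4], 819)]
bowl [(0.65, [268.7, 245.4], 6748), (0.59, [440.7, 180.7], 957)]
```

View pics/a.png

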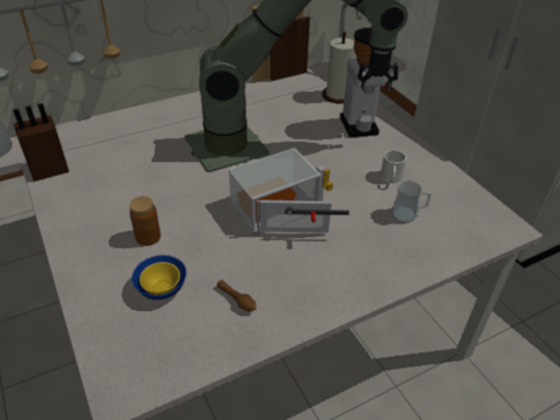

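View pics/b.png

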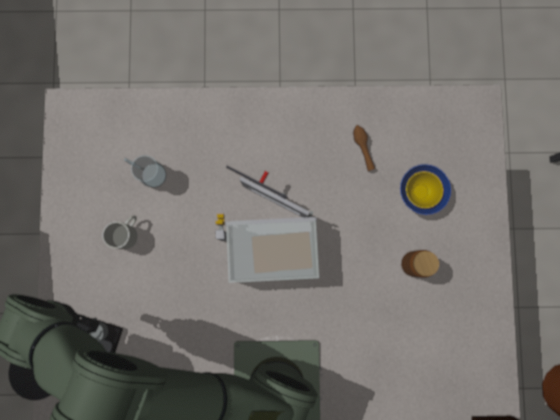

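The locker opens away from the robot (+x world). In the top view the hinge is near (312,214), the red knob is near (264,177) and the yellow catch near (220,218). I'll zoom in on both views to get exact features.

```bash
python3 - <<'E'
from h import *
a=cv2.imread('pics/a.png')[145:245,220:360];b=cv2.imread('pics/b.png')[155:290,205:335]
A=cv2.resize(a,None,fx=4,fy=4,interpolation=cv2.INTER_CUBIC);B=cv2.resize(b,None,fx=4,fy=4,interpolation=cv2.INTER_CUBIC)
A=cv2.resize(a,None,fx=5.7,fy=5.7,interpolation=cv2.INTER_CUBIC)
A=np.clip(A*1.6,0,255).astype('uint8');B=np.clip(B*1.5,0,255).astype('uint8')
cv2.imwrite('pics/a2.png',A);cv2.imwrite('pics/b2.png',B)
E
```

```text
(no output)
```

View pics/a2.png

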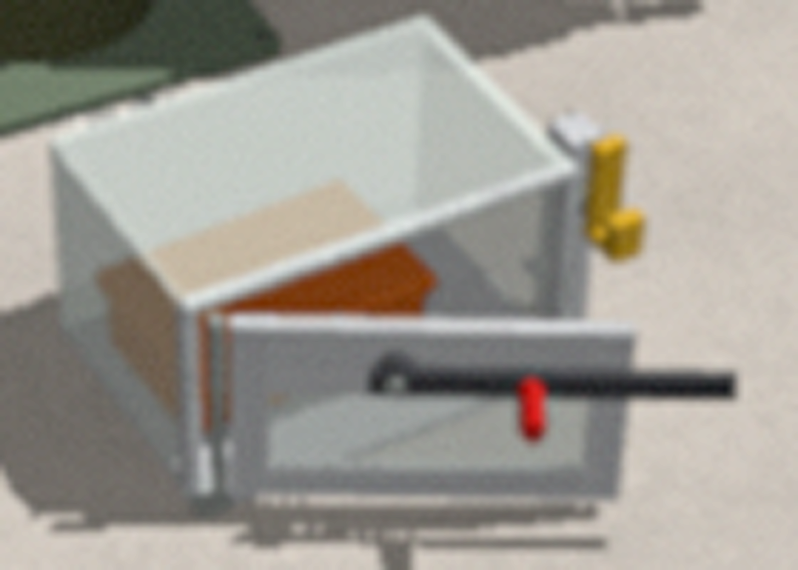

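View pics/b2.png

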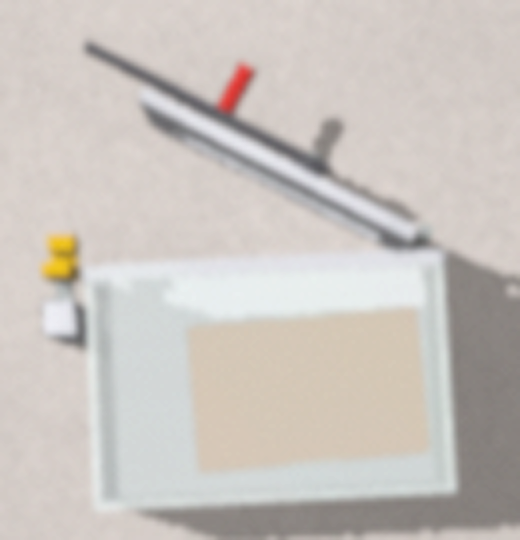

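```bash
cat > fit.py <<'E'
from h import *
from scipy.optimize import least_squares
np.set_printoptions(precision=4,suppress=True)
C={n:eyes.capture(n) for n in ['scene','top']}
def R(a): c,s=np.cos(a),np.sin(a); return np.array([[c,-s,0],[s,c,0],[0,0,1]])
def bar(p,g,lift=0):  # bar-frame pt -> locker frame
    c,s=np.cos(lift),np.sin(lift); x,y,z=p
    q=np.array([.010+x,.1+y*c-z*s,y*s+z*c])
    # positive gate angle: free edge (+y) goes to +x => rotation about -z
    return np.array([0,-.12,.115])+R(-g)@q
def world(p,v): return np.array([v[0],v[1],0])+R(v[2])@p
def proj(c,p):
    h=C[c]['world_to_cam']@np.append(p,1); u=C[c]['K']@h[:3]; return u[:2]/u[2]
up=lambda c,U: (np.array(U)+.5)/(5.7 if c=='scene' else 4)-.5+np.array([220,145] if c=='scene' else [205,155])
L=lambda x,y,z:(lambda g:np.array([x,y,z]))
B=lambda *p:(lambda g:bar(p,g))
obs=[('top',(87,268),L(0,.13,.15)),('top',(443,252),L(0,-.13,.15)),('top',(457,492),L(-.19,-.13,.15)),('top',(100,510),L(-.19,.13,.15)),
('scene',(57,148),L(-.19,-.13,.15)),('scene',(425,15),L(-.19,.13,.15)),('scene',(572,165),L(0,.13,.15)),('scene',(188,303),L(0,-.13,.15)),
('top',(247,68),B(.042,.075,0)),('top',(90,47),B(0,.19,.008)),('scene',(535,436),B(.042,.075,0)),('scene',(736,385),B(0,.19,0)),('scene',(397,382),B(.004,0,0)),('top',(226,106),B(.006,.075,.004))]
f=lambda v: np.concatenate([proj(c,world(m(v[3]),v))-up(c,U) for c,U,m in obs])
if __name__=='__main__':
    r=least_squares(f,[.5,0,0,.45],loss='soft_l1');print(r.x,'deg',np.degrees(r.x[2]))
    print(r.fun.reshape(-1,2)); v=r.x; np.save('v.npy',v)
    print('knob',world(bar((.024,.075,0),v[3]),v),'catch',world(np.array([.01,.15,.107]),v))
    # catch wrt x: project yellow features
    for x in (-.01,0,.01,.02,.03): print(x,proj('top',world(np.array([x+.018,.15,.121]),v)),proj('top',world(np.array([x-.006,.15,.161]),v)))
    print(up('top',(62,235)),up('top',(60,280)),up('top',(60,260)))
E
python3 fit.py
```

```text
[0.5066 0.013  0.0495 0.5463] deg 2.8342211626111076
[[-0.6515 -3.9741]
 [-0.4597 -5.309 ]
 [ 0.4813  0.3103]
 [-0.6597  1.3559]
 [-2.0875 -2.3591]
 [-0.9715 -0.935 ]
 [ 3.0882  1.7041]
 [ 1.8711  2.6736]
 [ 0.7403 -0.1938]
 [-0.6153 -0.9228]
 [-0.8692 -1.1437]
 [-0.4451 -0.4415]
 [-0.6266 -0.3379]
 [ 0.3039  0.5588]]
knob [0.6258 0.0308 0.115 ] catch [0.5091 0.1633 0.107 ]
-0.01 [219.8419 216.2895] [218.6732 223.2236]
0 [219.6809 212.939 ] [218.5085 219.7745]
0.01 [219.5201 209.593 ] [218.3441 216.3304]
0.02 [219.3596 206.2516] [218.1799 212.8912]
0.03 [219.1993 202.9149] [218.016  209.4568]
[220.125 213.375] [219.625 224.625] [219.625 219.625]
```

```bash
python3 - <<'E'
s=open('fit.py').read()
s=s.replace("if __name__","def f(v):\n    o=[]\n    for c,U,m in obs:\n        p=m(v[3])\n        if len(o) in (0,1,6,7): p=p+[v[4],0,0]\n        if len(o) in (2,3,4,5): p=p+[v[5],0,0]\n        o.append(proj(c,world(p,v))-up(c,U))\n    return np.concatenate(o)\nif __name__").replace("0,.45]","0,.45,0,0]")
open('fit.py','w').write(s)
E
python3 fit.py
```

```text
[ 0.5109  0.0123  0.0417  0.5239 -0.0179 -0.0004] deg 2.390472316962448
[[-0.1499  0.335 ]
 [ 0.1634 -0.3259]
 [ 0.239  -0.6699]
 [-0.9167 -0.3343]
 [-1.5776 -1.9553]
 [-0.1379 -0.2819]
 [ 0.7693 -0.2672]
 [-0.5745  0.1093]
 [ 0.3788 -0.6736]
 [-1.058  -0.8184]
 [-0.3346 -0.9614]
 [-0.1482 -0.6241]
 [-0.2819  0.0679]
 [ 0.0975  0.1561]]
knob [0.6271 0.0317 0.115 ] catch [0.5146 0.1626 0.107 ]
-0.01 [220.1052 214.4504] [218.8798 221.334 ]
0 [219.9702 211.101 ] [218.7419 217.8862]
0.01 [219.8353 207.7561] [218.6042 214.4432]
0.02 [219.7007 204.4158] [218.4667 211.0052]
0.03 [219.5662 201.0802] [218.3294 207.572 ]
[220.125 213.375] [219.625 224.625] [219.625 219.625]
```

```bash
python3 -m creep '[[-20,-10,0,0],[-55,-28,0,0],[-95,-48,0,0],[-135,-69,0,0],[-175,-90,0,0],[-215,-110,0,0.01],[-255,-130,0,0.01],[-295,-151,0,0.02],[-335,-171,0,0.02],[-375,-192,0,0.03],[-415,-212,0,0.04],[-455,-233,0,0.05],[-495,-253,0,0.05],[-530,-271,0,0.05],[-550,-281,0,0.05],[-557,-285,0,0.05],[-557,-285,0,0.05],[-557,-285,0,0.05],[-557,-285,0,0.05]]' 0
python3 - <<'E'
from h import *
from fit import bar,world
np.set_printoptions(precision=4,suppress=True)
v=np.load('v.npy')
s=telemetry.read_state();p=eyes.capture('wrist');save(p,'w.png')
T=np.array(s['tool_pos']);R=np.array(s['ee_rot']);print(s['time'],T,R,s['contact_force'])
M=p['T_tool_cam']; 
def pr(w):
    t=R.T@(w-T);c=np.linalg.inv(M)@np.append(t,1);u=p['K']@c[:3];return u[:2]/u[2]
for q in [(.004,.075,0),(.024,.075,0),(.042,.075,0),(0,.19,0),(.004,0,0)]: print(q,pr(world(bar(q,v[3]),v)))
print('tip',pr(T))
r=models.trace(p,'knob');print([(d['score'],d['uv'],d['mask'].sum()) for d in r])
print(M)
E
```

```text
time: 3.2
tool_pos: [0.6267, 0.0334, 0.2315]
ee_rot: [[-0.888, 0.459, -0.0], [0.459, 0.888, 0.0], [0.0, 0.0, -1.0]]
contact_force: [-0.3, 0.0, -0.4]
gripper_width: 0.0851
grip_force: 0.0
3.3 [0.6269 0.0331 0.2315] [[-0.8881  0.4597  0.0001]
 [ 0.4597  0.8881  0.0002]
 [-0.      0.0002 -1.    ]] [-0.0105  0.7303 -0.3449]
(0.004, 0.075, 0) [281.3682 186.3723]
(0.024, 0.075, 0) [281.3041 209.1288]
(0.042, 0.075, 0) [281.2489 228.7507]
(0, 0.19, 0) [418.8816 182.2364]
(0.004, 0, 0) [192.082 186.021]
tip [282.5063 275.1706]
[(0.95, [286.0, 184.5], np.int64(3902))]
[[-0.0007 -0.9525 -0.3044  0.0786]
 [ 1.     -0.0004 -0.0012  0.0002]
 [ 0.001  -0.3044  0.9525 -0.1419]
 [ 0.      0.      0.      1.    ]]
```

View pics/w.png

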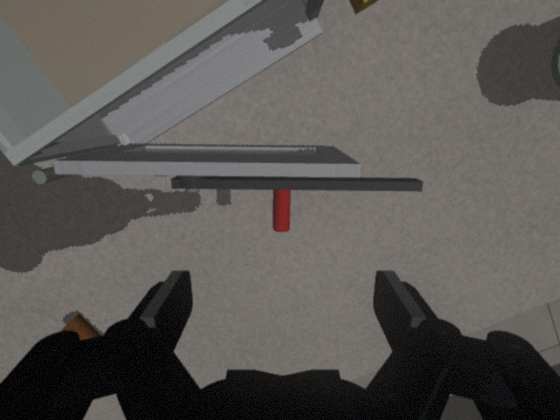

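The peg spans (282,190) to (282,231), within about 2 px of my model, so I'll descend and pinch it.

```bash
python3 -m creep '[[0,-1,20,0],[0,-1,50,0],[0,-1,80,0],[0,-1,105,0],[0,-1,122,0],[0,-1,130,0],[0,-1,132,0],[0,-1,132,0],[0,-1,132,0]]' 0.3
python3 -m creep '[[0,0,0,0],[0,0,0,0],[0,0,0,0],[0,0,0,0],[0,0,0,0],[0,0,0,0],[0,0,0,0],[0,0,0,0],[0,0,0,0],[0,0,0,0]]' 1 30
python3 - <<'E'
from h import *
np.set_printoptions(precision=4,suppress=True)
s=telemetry.read_state();p=eyes.capture('wrist');save(p,'w2.png');print(s['time'],s['tool_pos'],s['ee_rot'],s['contact_force'],s['gripper_width'])
E
```

```text
time: 4.3
tool_pos: [0.6271, 0.0313, 0.1002]
ee_rot: [[-0.888, 0.461, 0.001], [0.461, 0.888, -0.0], [-0.001, 0.001, -1.0]]
contact_force: [0.5, 0.2, -0.5]
gripper_width: 0.06
grip_force: 0.0
time: 5.3
tool_pos: [0.627, 0.0316, 0.0996]
ee_rot: [[-0.888, 0.461, 0.001], [0.461, 0.888, 0.0], [-0.001, 0.001, -1.0]]
contact_force: [2.3, 3.7, 5.6]
gripper_width: 0.0136
grip_force: 29.6
5.3 [0.627  0.0316 0.0996] [[-0.8876  0.4606  0.0008]
 [ 0.4606  0.8876  0.0004]
 [-0.0006  0.0007 -1.    ]] [2.3425 3.7414 5.554 ] 0.013589248979315382
```

View pics/w2.png

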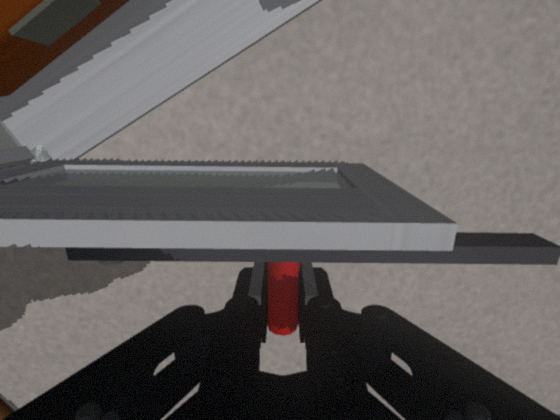

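Gripped, with the red peg between the pads at (283,300). Next I'll lift the bar about 0.18 rad and work out the swing arc.

```bash
python3 -m creep '[[0,0,-3,0],[0,0,-6,0],[0,-1,-9,0],[0,-1,-12,0],[0,-1,-13.5,0],[0,-1,-13.5,0],[0,-1,-13.5,0]]'
cat > arc.py <<'E'
import sys
from fit import *
v=np.load('v.npy'); s=telemetry.read_state(); T=np.array(s['tool_pos']);R=np.array(s['ee_rot'])
print(s['time'],T,s['contact_force'],s['gripper_width'],s['grip_force'])
g0,l=float(sys.argv[1]),float(sys.argv[2]); K=lambda g:world(bar((.024,.075,0),g,l),v)
th=np.arctan2(-R[0,1],R[1,1]); print('tool yaw',th,'gate by yaw',v[2]-th,'knob model-tcp',K(g0)-T)
# gate angle implied by tcp position
h=world(np.array([0,-.12,0]),v); d=(T-h)[:2]; c=bar((.024,.075,0),0,l)[:2]-[0,-.12]
print('g by pos',np.arctan2(c[1],c[0])-(np.arctan2(d[1],d[0])-v[2]),'radius err',np.hypot(*d)-np.hypot(*c))
for g in map(float,sys.argv[3].split(',')):
    print(g,np.round(R.T@(K(g)-K(g0))*1000,1),'twist',round(g-g0,3))
E
python3 arc.py 0.524 0.18 0.48,0.44,0.4,0.36,0.32,0.28,0.24,0.2,0.16,0.12,0.10
python3 - <<'E'
from h import *
p=eyes.capture('wrist');save(p,'w3.png')
E
```

```text
time: 6.05
tool_pos: [0.6263, 0.031, 0.1126]
ee_rot: [[-0.888, 0.46, 0.0], [0.46, 0.888, 0.001], [0.0, 0.001, -1.0]]
contact_force: [3.5, 5.4, -1.8]
gripper_width: 0.0138
grip_force: 29.4
6.15 [0.6263 0.031  0.1126] [ 4.1624  5.9323 -2.0386] 0.013937199252011938 29.387751817703247
tool yaw -0.47846675726910276 gate by yaw 0.520188369877875 knob model-tcp [ 0.0003 -0.0004  0.0159]
g by pos 0.5211971234285633 radius err 0.00013810434777866698
0.48 [7.7 1.4 0. ] twist -0.044
0.44 [14.7  2.3  0. ] twist -0.084
0.4 [21.7  3.   0. ] twist -0.124
0.36 [28.8  3.3  0. ] twist -0.164
0.32 [35.9  3.4  0. ] twist -0.204
0.28 [43.   3.2  0. ] twist -0.244
0.24 [50.   2.8  0. ] twist -0.284
0.2 [57.1  2.   0. ] twist -0.324
0.16 [64.1  1.   0. ] twist -0.364
0.12 [71.1 -0.4  0. ] twist -0.404
0.1 [74.5 -1.1  0. ] twist -0.424
```

View pics/w3.png

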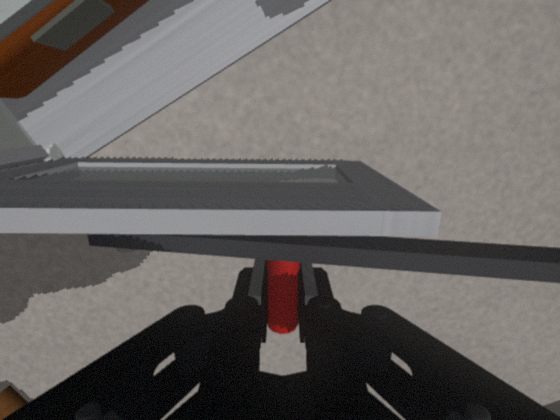

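```bash
python3 -m creep '[[3,1,0,-0.02],[7.7,2,0,-0.044],[14.7,3,0,-0.084],[21.7,3.7,0,-0.124],[28.8,4,0,-0.164],[35.9,4.1,0,-0.204],[43,4,0,-0.244],[50,3.5,0,-0.284],[57.1,2.7,0,-0.324],[64.1,1.7,0,-0.364],[68,1,0,-0.387],[71.1,0.3,0,-0.404],[71.1,0.3,0,-0.404],[71.1,0.3,0,-0.404]]'
python3 arc.py 0.12 0.174 0.1,0.08,0.06,0.04,0.02,0,-0.02,-0.04,-0.06,-0.08,-0.1,-0.12
python3 - <<'E'
from h import *
p=eyes.capture('wrist');save(p,'w4.png')
E
```

```text
time: 7.6
tool_pos: [0.5632, 0.0631, 0.1128]
ee_rot: [[-0.997, 0.075, -0.0], [0.075, 0.997, -0.0], [0.0, -0.0, -1.0]]
contact_force: [-0.8, -5.6, -4.2]
gripper_width: 0.0136
grip_force: 29.4
7.7 [0.5633 0.0631 0.1127] [-0.5113 -4.6688 -3.949 ] 0.013802751455678343 29.40519869327545
tool yaw -0.07542408555500253 gate by yaw 0.11714569816377475 knob model-tcp [ 0.0001 -0.      0.0152]
g by pos 0.1193934327670334 radius err -6.365012137826698e-06
0.1 [3.5 0.7 0. ] twist -0.02
0.08 [7.  1.2 0. ] twist -0.04
0.06 [10.5  1.8  0. ] twist -0.06
0.04 [14.   2.2  0. ] twist -0.08
0.02 [17.5  2.6  0. ] twist -0.1
0.0 [21.1  2.9  0. ] twist -0.12
-0.02 [24.6  3.1  0. ] twist -0.14
-0.04 [28.1  3.3  0. ] twist -0.16
-0.06 [31.7  3.4  0. ] twist -0.18
-0.08 [35.2  3.4  0. ] twist -0.2
-0.1 [38.8  3.3  0. ] twist -0.22
-0.12 [42.3  3.2  0. ] twist -0.24
```

View pics/w4.png

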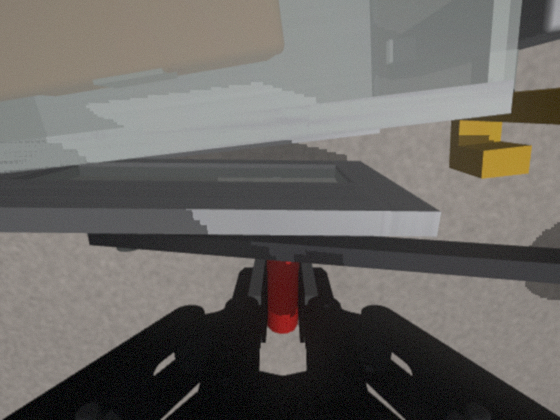

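The yellow catch is at about (490,150), still inward of the bar, and the bar is raised and following. I'll creep in with force checks.

```bash
python3 -m creep '[[1.7,0,0,-0.01],[3.5,0,0,-0.02],[5.2,0.4,0,-0.03],[7,0.7,0,-0.04],[8.7,1,0,-0.05],[10.5,1.2,0,-0.06]]' | grep -E 'pos|contact'
python3 -m creep '[[1.7,0,0,-0.01],[3.5,0.4,0,-0.02],[5.2,0.6,0,-0.03],[7,0.8,0,-0.04]]' | grep -E 'pos|contact'
python3 arc.py 0.02 0.174 0,-0.1
```

```text
tool_pos: [0.5528, 0.0655, 0.1128]
contact_force: [1.6, -0.9, -4.7]
tool_pos: [0.5459, 0.0668, 0.1129]
contact_force: [2.4, 3.6, -3.8]
8.85 [0.5458 0.0667 0.1129] [ 2.183   4.5332 -2.6933] 0.013801031380404035 29.60995227098465
tool yaw 0.02611711248995015 gate by yaw 0.015604500118822067 knob model-tcp [0.0003 0.0002 0.0151]
g by pos 0.018329641564107657 radius err -0.0002460011005827323
0.0 [ 3.5  0.7 -0. ] twist -0.02
-0.1 [21.   2.9 -0. ] twist -0.12
```

```bash
python3 -m creep '[[1,0.2,0,-0.006],[2,0.4,0,-0.011],[3.5,0.7,0,-0.02],[3.5,0.7,0,-0.02]]' | grep -E 'pos|contact'
python3 -m creep '[[1,0.2,0,-0.006],[2,0.3,0,-0.011],[2,0.3,0,-0.011]]' | grep -E 'pos|contact'
python3 -m creep '[[1,0.2,0,-0.006],[2,0.3,0,-0.011],[2,0.3,0,-0.011]]' | grep -E 'pos|contact'
python3 arc.py -0.02 0.174 -0.1
```

```text
tool_pos: [0.5423, 0.0673, 0.1129]
contact_force: [0.8, 5.0, -2.6]
tool_pos: [0.5404, 0.0675, 0.1129]
contact_force: [0.6, 6.3, -2.5]
tool_pos: [0.5384, 0.0678, 0.1129]
contact_force: [1.0, 6.4, -3.4]
9.95 [0.5384 0.0678 0.1129] [ 1.6176  6.4679 -3.2148] 0.0136916376853515 29.651062488555908
tool yaw 0.0675017566955149 gate by yaw -0.025780144086742687 knob model-tcp [0.0006 0.0002 0.0151]
g by pos -0.02344077777829945 radius err -0.0002695741690144082
-0.1 [14.   2.2 -0. ] twist -0.08
```

```bash
python3 -m creep '[[1,0.4,0,-0.006],[2,0.7,0,-0.011],[2,0.7,0,-0.011]]' | grep -E 'pos|contact'
python3 -m creep '[[1,0.3,0,-0.006],[2,0.5,0,-0.011],[2,0.5,0,-0.011]]' | grep -E 'pos|contact'
python3 -m creep '[[1,0.2,0,-0.006],[1,0.2,0,-0.006]]' | grep -E 'pos|contact'
python3 arc.py -0.05 0.174 -0.1
```

```text
tool_pos: [0.5363, 0.0681, 0.1128]
contact_force: [1.8, 4.2, -3.2]
tool_pos: [0.5342, 0.0683, 0.1128]
contact_force: [0.6, 4.8, -2.9]
tool_pos: [0.5332, 0.0684, 0.1128]
contact_force: [1.0, 5.0, -3.5]
10.85 [0.5332 0.0684 0.1128] [ 0.9348  4.65   -2.2785] 0.013684344394526836 29.560451209545135
tool yaw 0.09530160298137044 gate by yaw -0.053579990372598224 knob model-tcp [0.0006 0.0002 0.0152]
g by pos -0.05328298004309895 radius err -0.00025717723910340107
-0.1 [8.7 1.5 0. ] twist -0.05
```

```bash
python3 -m creep '[[1,0.2,0,-0.006],[1,0.2,0,-0.006],[1,0.2,0,-0.006]]' | grep -E 'pos|contact'
python3 -m creep '[[1,0.2,0,-0.006],[1,0.2,0,-0.006],[1,0.2,0,-0.006]]' | grep -E 'pos|contact'
python3 arc.py -0.06 0.174 -0.1
```

```text
tool_pos: [0.5322, 0.0685, 0.1128]
contact_force: [1.7, 4.5, -3.7]
tool_pos: [0.5312, 0.0686, 0.1128]
contact_force: [1.2, 4.2, -3.6]
11.55 [0.5312 0.0686 0.1128] [ 1.7126  5.1763 -2.9177] 0.013738276923411128 29.551844000816345
tool yaw 0.10726633100541372 gate by yaw -0.0655447183966415 knob model-tcp [0.0009 0.0002 0.0152]
g by pos -0.06476666045937396 radius err -0.0002746055534699754
-0.1 [7.  1.3 0. ] twist -0.04
```

```bash
python3 -m creep '[[0.7,0.1,0,-0.004],[0.7,0.1,0,-0.004],[0.7,0.1,0,-0.004]]' | grep -E 'pos|contact'
python3 -m creep '[[0.7,0.1,0,-0.004],[0.7,0.1,0,-0.004],[0.7,0.1,0,-0.004]]' | grep -E 'pos|contact'
python3 arc.py -0.072 0.174 -0.1
python3 - <<'E'
from h import *
p=eyes.capture('wrist');c=p['image'][60:300,330:560];cv2.imwrite('pics/w5.png',cv2.resize(c,None,fx=2.4,fy=2.4)[:,:,::-1])
E
```

```text
tool_pos: [0.531, 0.0686, 0.1129]
contact_force: [4.1, 5.0, -5.3]
tool_pos: [0.5309, 0.0686, 0.1129]
contact_force: [9.3, 5.7, -8.7]
12.25 [0.5309 0.0687 0.1129] [10.3929  4.1539 -8.7772] 0.013576297512215446 29.414288699626923
tool yaw 0.11487012973595599 gate by yaw -0.07314851712718377 knob model-tcp [-0.0009  0.0003  0.0151]
g by pos -0.06655113422971293 radius err -0.0002461329877287144
-0.1 [ 4.9  0.9 -0. ] twist -0.028
```

View pics/w5.png

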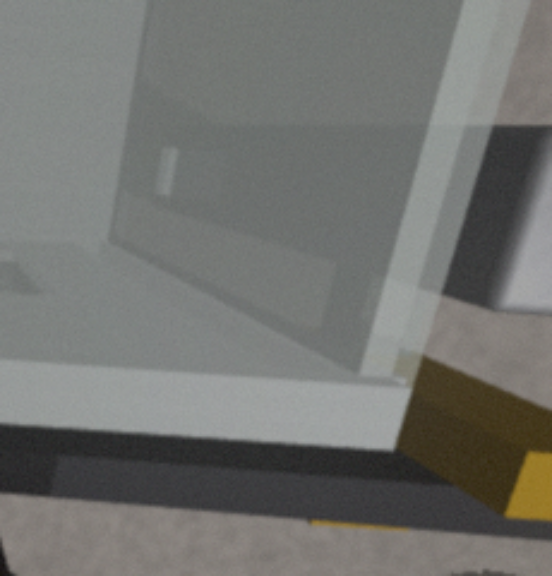

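Touch felt: the x force rose from 1.5 to 10 N at the knob (about 6 N at the tip) and motion stalled at g≈-0.067, as the model predicted. The view shows the bar passing over the lip, with yellow at the lower right, against the back wall. I'll ease back to the middle of the slot, then lower.

```bash
python3 -m creep '[[-1,-0.2,0,0.004],[-2,-0.5,0,0.008],[-2,-0.5,0,0.008]]' | grep -E 'pos|contact'
python3 -m creep '[[0,0.2,2,0],[0,0.4,4,0],[0,0.5,6,0],[0,0.6,8,0],[0,0.6,8,0]]' | grep -E 'pos|contact'
python3 arc.py -0.06 0.07 -0.1
```

```text
tool_pos: [0.5319, 0.0685, 0.1128]
contact_force: [1.3, 5.6, -2.8]
tool_pos: [0.532, 0.0693, 0.1049]
contact_force: [1.2, 7.2, -0.4]
13.2 [0.5319 0.0693 0.105 ] [1.0332 6.6446 0.0373] 0.013993955889931796 30.459701120853424
tool yaw 0.1074046176814672 gate by yaw -0.06568300507269498 knob model-tcp [0.     0.0005 0.0153]
g by pos -0.05980063246848233 radius err -0.00046164163611300824
-0.1 [ 7.   1.3 -0. ] twist -0.04
```

```bash
python3 -m creep '[[0,0.2,2,0],[0,0.3,4,0],[0,0.4,4.8,0],[0,0.4,4.8,0]]' | grep -E 'pos|contact'
python3 arc.py -0.06 0.0 -0.1
python3 - <<'E'
from h import *
p=eyes.capture('scene');c=p['image'][145:245,220:360];cv2.imwrite('pics/s2.png',np.clip(cv2.resize(c,None,fx=5.7,fy=5.7)*1.5,0,255).astype('uint8')[:,:,::-1])
E
```

```text
tool_pos: [0.5319, 0.0694, 0.1001]
contact_force: [1.4, 4.6, 0.2]
13.7 [0.5319 0.0694 0.1002] [ 3.0629  4.8035 -1.2162] 0.014084992179983455 30.705896615982056
tool yaw 0.10723698671025399 gate by yaw -0.06551537410148177 knob model-tcp [-0.      0.0005  0.0148]
g by pos -0.05970867240284283 radius err -0.00048702690602131504
-0.1 [ 7.   1.3 -0. ] twist -0.04
```

View pics/s2.png

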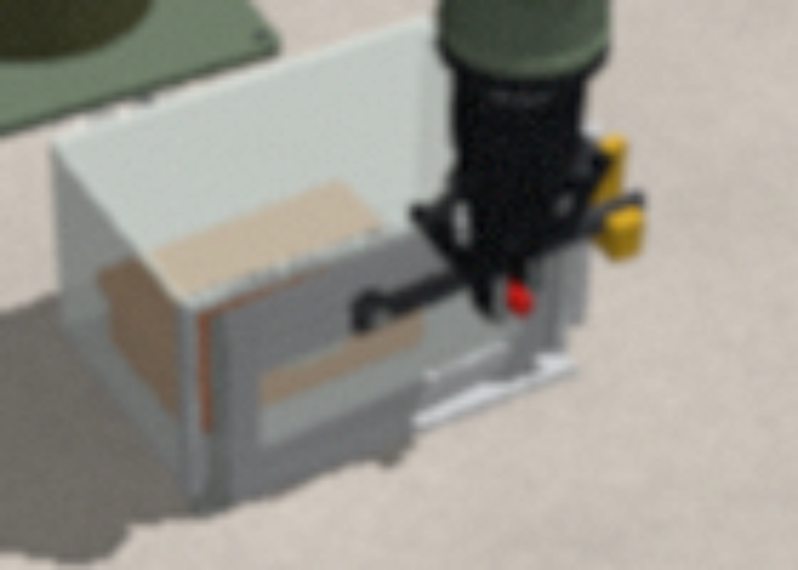

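The bar's end sits behind the yellow lip at about (620,210), and it is level. I'll release and retreat upward.

```bash
python3 -m creep '[[0,0.5,0,0],[0,0.5,0,0]]' | grep -E 'contact'
python3 -m creep '[[0,0,0,0],[0,0,0,0],[0,0,0,0],[0,0,0,0],[0,0,0,0]]' 0.5 | grep -E 'contact|width|grip'
python3 -m creep '[[0,0,-8,0],[0,0,-25,0],[0,0,-55,0],[0,0,-90,0],[0,0,-125,0],[0,0,-150,0],[-15,0,-160,0],[-45,0,-160,0],[-75,0,-160,0],[-90,0,-160,0],[-90,0,-160,0],[-90,0,-160,0]]'
python3 - <<'E'
from h import *
p=eyes.capture('scene');c=p['image'][145:245,220:360];cv2.imwrite('pics/s3.png',np.clip(cv2.resize(c,None,fx=5.7,fy=5.7)*1.5,0,255).astype('uint8')[:,:,::-1])
E
```

```text
contact_force: [2.6, 2.3, 0.8]
contact_force: [0.4, -0.0, -0.6]
gripper_width: 0.0429
grip_force: 0.0
time: 15.65
tool_pos: [0.6207, 0.0794, 0.2602]
ee_rot: [[-0.994, -0.107, -0.0], [-0.107, 0.994, 0.0], [0.0, 0.0, -1.0]]
contact_force: [-0.0, 0.0, 0.4]
gripper_width: 0.0424
grip_force: 0.0
```

View pics/s3.png

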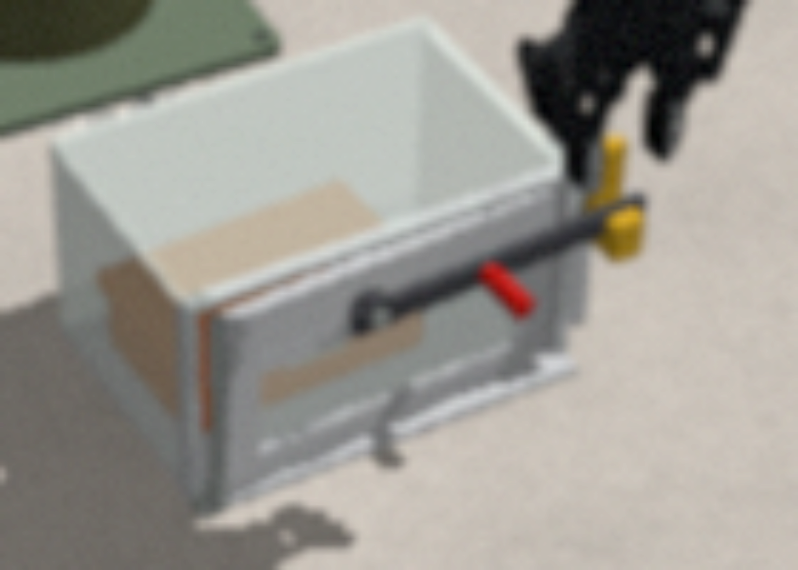

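The gate is shut with the bar behind the yellow lip at (620,215), and the gripper is clear.

```bash
python3 -c "from bench import robot; print(robot.job_done())"
```

```text
the job is handed in; nothing more can be done
None
```

The gate is shut and held by the latch bar in the catch slot, the gripper is clear, and the job was handed in at about 15.7 s; I estimate the bar pressed the catch's back wall with about 6 N, and no bystander was touched.

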